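Re-set a ratchet-propped scrubbing board to a lower slope

ROBOT

A 7-joint arm with a two-finger parallel gripper is mounted at the origin on the work surface. World frame = base frame: x ahead of the robot, y to its left, z up, the work surface at z = 0. Lengths are in mm, angles in rad, forces in N, time in s.
With the tool pointing down it reaches from about 400 to 875 mm from the base axis. Payload 4.4 kg.
Tool frame: the origin (TCP) lies at the very end of the fingers, on their centre line; the grasp point (between the pads) lies 19 mm behind it; z points along the fingers, x is the direction in which the jaws open and shut, and the axes are right-handed (so a half turn about z gives the same grasp; the last joint's range is limited). The gripper opens to 85 mm and grips with 20 to 120 N. Pads are 22 mm wide; open, the fingers measure 114 mm over their backs; the gripper's body (76 mm by 85 mm) begins 54 mm behind the grasp point. The pads swing forward as they close: fully open they stand 13 mm farther back than shut.
Start: joints at [1.155, 0.628, 0.038, 1.517, -0.027, 0.996, -0.02], TCP at [222.789, -610.641, 231.313] pointing down, gripper open.
Joint ranges: [-3.06, 3.06], [-0.37, 2.12], [-1.25, 1.32], [0.18, 2.47], [-1.1, 4.24], [0.23, 1.98], [-2.94, 2.94]. Speed limits (rad/s): [2.57, 2.57, 3.14, 3.14, 3.14, 3.14, 3.14].

INTERFACE

Orientations are given as [roll, pitch, yaw] about the fixed x, y, z axes, in that order (R = Rz(yaw) Ry(pitch) Rx(roll)).
In Python, from cell import ctrl, get_image, job, models gives the robot as it stands.
- The arm moves only by the tool move_arm, never from a script. Its argument "moves" is a list that holds one entry, the list of rows, each a list of 6 numbers: the shift along the tool's x, y, z in m, then the turn, a rotation vector about the tool's x, y, z in rad. A call has 1 to 20 rows; each row is the pose to reach, as a shift and turn from the pose commanded when the call began, along the tool's axes at that moment; what a row does not reach only later rows make up. A row lasts 1/8 s, in which the tool goes at most 62.5 mm and 10.7 degrees, less where a joint would pass 70% of its speed; a pose out of reach is approached as far as the arm can. A call with a gripper value outside its range is refused whole. "jaw" is the opening, from 0 (shut) to 1 (fully open), set as the call begins (left out, the last holds). The fingers move at their own pace and stop on an object; the grip force is fixed at half the most. Time passes only in rows, so rows that repeat a pose let the fingers close. It gives the time, the measured TCP pose, the force and the opening at its end, in the units of the state.
- ctrl.read_state(): the state, without advancing time (a new reading comes with each control period).
- get_image(name): name is "scene" or "side" or "wrist"; returns a dict with "color" (400x640x3 uint8, blue, green, red), "fov_y" (degrees; the focal length in pixels is half the picture's height over the tangent of half this angle, whatever the lens; pixels are square), "cx", "cy" (the principal point, pixels), "origin" and "orientation" of the camera in the world; the wrist camera has in their place "hand_eye" (4x4, takes a point from camera to tool coordinates, whose origin is the TCP and whose axes are the tool frame's). Camera axes: x right, y up, looking along -z (the intrinsics and any distortion apply to the point x, -y, -z); pixel columns grow to the right and rows downward; lengths in mm; the calibration is good to about 2 mm. The wrist camera is an equidistant fisheye: a pixel r from the principal point sees the ray r / f radians off the axis. A picture is of the moment at which its call begins: read the wrist's pose just before it. There is no depth.
- job.finish_job(): hands the job in, once; it reports no verdict.
Trained networks look in the newest picture that a camera, given by its name, has taken for a name from the list of things; names that differ only in an ending like _2 or _b are one class to them, and where a whole thing is asked for, a point or a joint stands for the part that bears it (a point fixed in the world has none). Each returns a list of dicts, best first, with "score" (0 to 1); they miss things now and then, are a little off and sometimes report something else, mostly with a low value. They report only what shows in the picture. A call takes as long as a camera call.
- models.cut_out(camera, thing): "pixels" (400x640 bool, what is visible of it) and "uv" ([column, row] in pixels, amid what is visible of it).
- models.place_of(camera, thing): "uv" ([column, row] in pixels: a listed point, or the origin of a listed thing).
The state is a dict: "clock": time; "qpos": joint angles; "qd": joint speeds; "tau": joint torques, N m; "eef_pos": TCP position; "tool_rot": TCP orientation; "force": force on the tool from outside, world axes, zero at the start; "torque": the same for the moment, N m; "width": finger opening in mm.
Only numpy, scipy, OpenCV 4.12 (cv2) and the standard library are available. Lean on these libraries where they do the work, as an engineer would, in place of code of your own. Each camera call takes 0.05 s, during which the arm holds its last target.

TASK

The scrubbing board is propped too steep. Lift it by its handle past the top notch until the weighted pawl tips over and lets go, lower it gently until it lies fully flat so that the pawl tips back, then raise it again and leave it resting in the second notch from the bottom. Do not knock the basins, the brush or the tin.

Things in the scene. Friction and masses are not known exactly. Their poses are not given: they have to be found in the camera images.
- stand: Low wooden frame fixed to the slab, 300 x 334 mm. Origin: on the slab; x (level) points from the hinge toward the handle side, y along the hinge axle, z up. The axle's middle lies 150 mm from the origin toward -x and 55 mm up. At the +y side, 127 to 170 mm from the middle and up to 240 mm high, stand the board's toothed sector (radius 100 mm) and the pawl's post; the rest is low.
- board (a joint): Angle of the board in rad: 0 flat, growing as the handle end rises, stop at 1.08. Five notches: it rests at 0.20, 0.34, 0.48, 0.62 or 0.76, at the start in one of the upper three. While the pawl is engaged it clicks up freely but cannot come down; the pawl drops into a notch within 0.2 s once the board is 0.02 rad above it, and the board then settles back on it.
- pawl (a joint): Angle of the tumbler pawl in rad: 0 to 0.12 = engaged, finger in the teeth, weight leaning away from the handle; 0.70 = released, weight leaning toward the handle side. It tips by gravity about a balance near 0.35. Passing teeth lift it to about 0.18.
- pawl_weight (a point): Middle of the pawl's round steel weight, 32 mm across, 50 mm above the pawl's pivot; it shows how the pawl leans. Going up, the board tips the pawl to released at 0.96 to 1.0 rad; going down, back to engaged between 0.12 and 0.05 rad. Released, the board has no prop and falls if let go.
- handle (a point): Middle of the handle: a wooden bar 16 mm thick, 170 mm long, parallel to the axle, 280 mm from it in the board's plane (height 55 mm + 280 mm x sin angle). Rods 75 mm either side of its middle join it to the board (0.6 to 1 kg, 240 mm wide, its edge 42 mm from the bar, hinge lightly damped). It may turn in the fingers. Axes: the board's, x from hinge to bar, y along the bar.
- basins: Stacked pair of blue round basins, rim diameter 250 mm, 113 mm high, loose; origin under the middle. Leave alone.
- brush: Scrubbing brush, wooden, 215 mm long, 50 mm high, loose; origin on the slab under it, head toward +x. Leave alone.
- tin: Steel tin, 72 mm diameter, 126 mm high with its twist cap, loose; origin under the middle. Leave alone.

How it is judged (in metres and radians):
On the way, in this order (a step that is already met when the one before it is completed fails the run):
1. board lifted past the top notch, pawl tipped over to released (value of joint board above 0.88 rad and value of joint pawl above 0.45 rad), for 0.1 s.
2. board lowered fully flat, pawl tipped back to engaged (value of joint board below 0.06 rad and value of joint pawl below 0.25 rad), for 0.1 s.
At the end, for the whole second after the job is handed in: The board rests at 0.34 rad within 0.04 (second notch), still, held by the engaged pawl (pawl below 0.2 rad) (value of joint board between 0.3 and 0.38 rad and value of joint pawl below 0.2 rad and velocity of joint board between -0.05 and 0.05 rad/s); the robot touches nothing.
It fails at once if the board is let fall flat onto its stand (value of joint board below 0.15 rad and velocity of joint board below -1 rad/s).
It fails at once if basins, brush or tin moved more than 30 mm (distance of any of basins, brush, tin from where it was at the start of the episode above 0.03 m).
It also fails if it takes over 48 s, if anything falls off the work surface, if the arm or the gripper's body presses on something with over 40 N, if the wrist force passes 120 N, or if a joint passes its speed limit or range.

## Working session

There is one attempt and no reset: what is moved stays moved. The work goes in short steps, Python scripts to look and compute and a tool call to move; the robot and the scene stay as the last step left them, time stands still between calls to the robot, and variables do not carry over. Pictures are saved under pics/ and viewed, and the job is handed in when it is done.

Besides the shell and the picture viewer there is one more tool, called in YAML: its name, and indented under it one key for each argument. move_arm: Moves the arm, as the interface text tells. Its arguments: {"type":"object","properties":{"moves":{"type":"array","items":{"type":"array","items":{"type":"array","items":{"type":"number"}}}},"jaw":{"type":"number"}},"required":["moves"]}

```bash
mkdir -p pics; ls; cat > h.py <<'E'
import numpy as np, cv2
from cell import ctrl,get_image,job,models
def snap(n,fn):
    im=get_image(n); cv2.imwrite('pics/'+fn,im['color']); return im
E
python3 - <<'E'
from h import *
s=ctrl.read_state(); print({k:np.round(v,3) for k,v in s.items()})
for n in ["scene","side","wrist"]:
    im=snap(n,n+'0.png')
    print(n,{k:(np.round(v,3).tolist() if not isinstance(v,str) else v) for k,v in im.items() if k!='color'})
    for t in ["stand","board","pawl","pawl_weight","handle","basins","brush","tin"]:
        r=models.place_of(n,t); print(t,[(np.round(d['uv'],1).tolist(),round(d['score'],2)) for d in r[:2]])
E
```

```text
pics
{'clock': np.float64(0.0), 'qpos': array([ 1.155,  0.629,  0.038,  1.518, -0.027,  0.996, -0.02 ]), 'qd': array([-0.001, -0.   ,  0.001, -0.001,  0.001,  0.001,  0.   ]), 'tau': array([-0.0000e+00, -5.6339e+01,  1.2270e+00, -1.9344e+01,  1.1000e-02,
        1.1000e-02,  0.0000e+00]), 'eef_pos': array([ 222.571, -610.025,  230.38 ]), 'tool_rot': array([ 3.142e+00,  2.000e-03, -1.221e+00]), 'force': array([ 0.037, -0.794,  0.168]), 'torque': array([ 0.051, -0.005,  0.023]), 'width': np.float64(85.4)}
scene {'fov_y': 45.23, 'cx': 322.53, 'cy': 199.579, 'origin': [1262.263, 905.068, 966.933], 'orientation': [0.969, -0.013, 2.48]}
stand [([332.8, 259.5], 0.83)]Traceback (most recent call last):
  File "<stdin>", line 7, in <module>
ValueError: it knows: basins, brush, handle, pawl_weight, stand, tin
```

```bash
python3 - <<'E'
from h import *
for n in ["scene","side","wrist"]:
    im=snap(n,n+'1.png')
    print(n,{k:(np.round(v,3).tolist() if not isinstance(v,str) else v) for k,v in im.items() if k!='color'})
    for t in ["stand","pawl_weight","handle","basins","brush","tin"]:
        r=models.place_of(n,t); print(t,[(np.round(d['uv'],1).tolist(),round(d['score'],2)) for d in r[:2]])
E
```

```text
scene {'fov_y': 45.23, 'cx': 322.53, 'cy': 199.579, 'origin': [1262.263, 905.068, 966.933], 'orientation': [0.969, -0.013, 2.48]}
stand [([333.3, 263.0], 0.63)]
pawl_weight [([392.3, 227.2], 0.74)]
handle [([301.6, 215.9], 0.64)]
basins [([440.8, 341.2], 0.68)]
brush [([243.2, 182.7], 0.84)]
tin [([243.0, 182.2], 0.29)]
side {'fov_y': 46.185, 'cx': 322.273, 'cy': 196.164, 'origin': [326.708, -1055.515, 1427.153], 'orientation': [0.706, 0.008, -0.191]}
stand [([331.5, 206.2], 0.81)]
pawl_weight [([303.6, 144.4], 0.63)]
handle [([358.9, 177.1], 0.59)]
basins [([305.6, 140.7], 0.88)]
brush [([359.8, 336.9], 0.57)]
tin [([320.7, 315.2], 0.94), ([358.7, 177.9], 0.47)]
wrist {'fov_y': 65.706, 'cx': 316.154, 'cy': 202.751, 'hand_eye': [[1.0, -0.001, -0.0, -0.27], [-0.001, -0.961, -0.277, -71.858], [0.0, 0.277, -0.961, -142.853], [0.0, 0.0, 0.0, 1.0]]}
stand []
pawl_weight []
handle []
basins []
brush []
tin []
```

View pics/scene0.png

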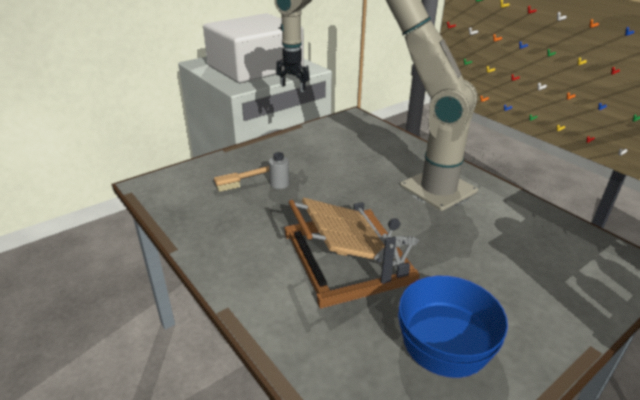

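View pics/side1.png

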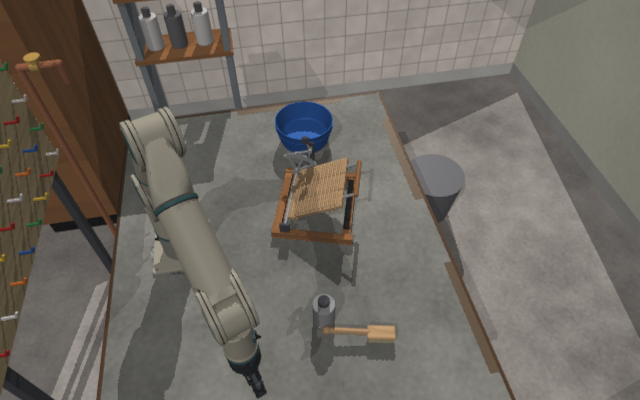

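View pics/wrist1.png

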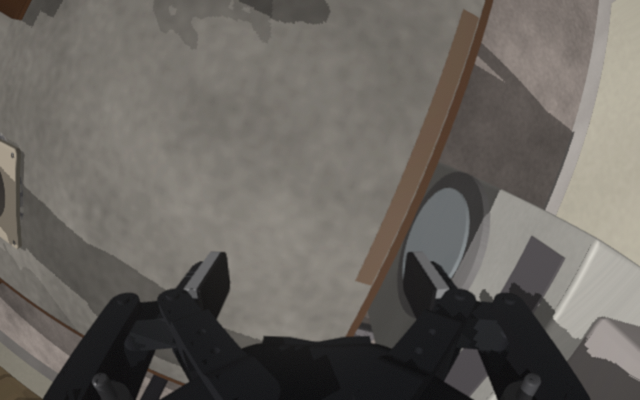

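```bash
cat >> h.py <<'E'
from scipy.spatial.transform import Rotation as Ro
from scipy.optimize import least_squares
def cam(im):
    f=200/np.tan(np.radians(im['fov_y']/2)); return dict(f=f,c=np.array([im['cx'],im['cy']]),o=np.array(im['origin']),R=Ro.from_euler('xyz',im['orientation']).as_matrix())
def proj(c,p):
    q=(np.atleast_2d(p)-c['o'])@c['R']; return np.c_[q[:,0]/-q[:,2],-q[:,1]/-q[:,2]]*c['f']+c['c']
def ray(c,uv):
    x,y=(np.array(uv)-c['c'])/c['f']; d=c['R']@np.array([x,-y,-1]); return d/np.linalg.norm(d)
def tri(cs,uvs):
    A=0;b=0
    for c,u in zip(cs,uvs):
        d=ray(c,u);P=np.eye(3)-np.outer(d,d);A=A+P;b=b+P@c['o']
    p=np.linalg.solve(A,b); return p,[np.round(proj(c,p)[0]-u,1) for c,u in zip(cs,uvs)]
def onz(c,uv,z):
    d=ray(c,uv); return c['o']+d*(z-c['o'][2])/d[2]
E
python3 - <<'E'
from h import *
a=get_image('scene');b=get_image('side')
A,B=cam(a),cam(b)
for n,u,v in [("stand",[333,261],[331.5,206.2]),("weight",[392.3,227.2],[303.6,144.4]),("handle",[301.6,215.9],[358.9,177.1]),("basins",[440.8,341.2],[305.6,140.7]),("brush",[243.2,182.7],[359.8,336.9])]:
    print(n,*tri([A,B],[u,v]))
print(onz(B,[320.7,315.2],0))
cv2.imwrite('pics/sc.png',cv2.resize(a['color'][170:320,260:440],None,fx=4.4,fy=4,interpolation=2)[:600])
cv2.imwrite('pics/sd.png',cv2.resize(b['color'][120:270,240:400],None,fx=4,fy=4,interpolation=2))
for n in ("scene","side"):
  for t in ["handle","pawl_weight","stand","tin"]:
    for d in models.cut_out(n,t)[:2]:
        m=d['pixels'];ys,xs=np.nonzero(m);print(n,t,round(d['score'],2),np.round(d['uv'],1),xs.min(),xs.max(),ys.min(),ys.max(),m.sum())
E
```

```text
stand [569.66000093  80.89809087   4.59677106] [array([-1. ,  0.3]), array([-0.8, -0.3])]
weight [497.88816725 239.48195362 198.84791912] [array([ 0.8, -0.3]), array([0.5, 0.3])]
handle [659.52208742  46.12171871 190.6780975 ] [array([-1.8,  0.4]), array([-1.4, -0.5])]
basins [536.19824467 472.5886098    0.59738237] [array([-0.,  0.]), array([-0., -0.])]
brush [ 5.54839651e+02 -4.61792759e+02  1.98312785e-01] [array([ 0.7, -0.1]), array([0.8, 0.2])]
[ 444.53959841 -363.1656477     0.        ]
scene handle 0.6 [347.2 235.2] 289 418 199 267 3533
scene handle 0.53 [232.8 177.8] 214 268 167 190 479
scene pawl_weight 0.77 [393.1 230.7] 382 402 219 239 187
scene stand 0.72 [347.6 242.2] 286 418 199 306 7027
scene stand 0.68 [448.9 323.3] 398 507 275 377 8743
scene tin 0.93 [279.  168.4] 268 289 152 189 712
side handle 0.8 [318.4 185.8] 284 361 153 219 3094
side pawl_weight 0.57 [306.  146.8] 296 312 137 153 126
side stand 0.85 [312.9 190.5] 271 361 137 245 5564
side tin 0.81 [322.7 307.7] 312 335 294 327 675
```

View pics/sc.png

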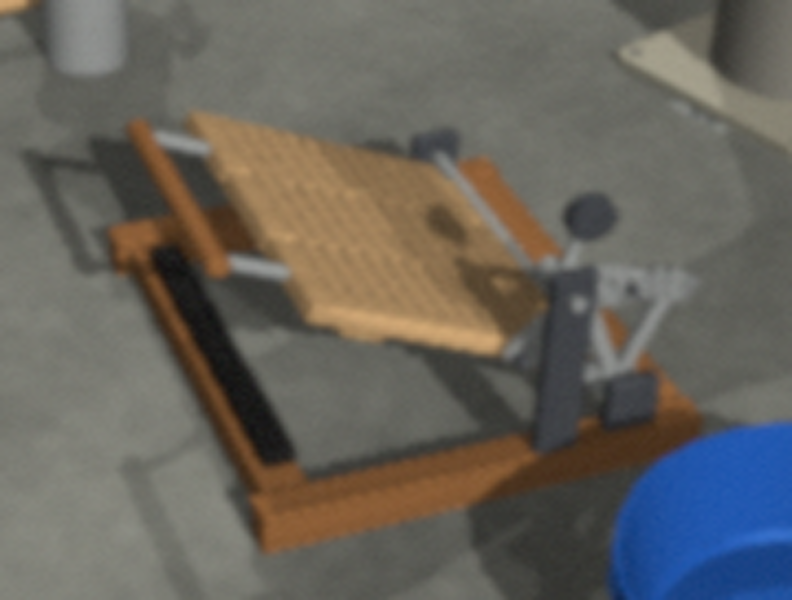

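View pics/sd.png

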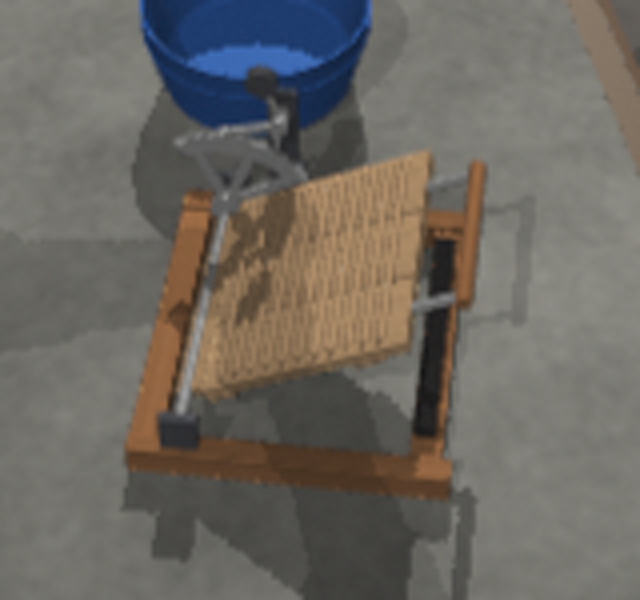

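```bash
python3 - <<'E'
from h import *
a=get_image('scene');b=get_image('side')
A,B=cam(a),cam(b)
e1,r1=tri([A,B],[[291.4,201.2],[355.7,195]]);e2,r2=tri([A,B],[[309.5,237.5],[359.5,161.2]])
print(e1,r1,e2,r2,np.linalg.norm(e1-e2),np.arctan2(*(e2-e1)[1::-1])-np.pi/2)
for n,c,u in [("x+y+",A,[320.2,307.5]),("x+y-",B,[352,243.75]),("x-y-",B,[272,236.75])]: print(n,onz(c,u,0))
# fit: params x,y,yaw(dev),theta
def pts(p):
    x,y,w,t=p;R=Ro.from_euler('z',w).as_matrix()
    hx=-150+280*np.cos(t);hz=55+280*np.sin(t)
    L=np.array([[hx,-85,hz],[hx,85,hz],[hx,0,hz],[-0,0,0]])
    return L@R.T+np.array([x,y,0])
def res(p):
    P=pts(p);a_=proj(A,P);b_=proj(B,P)
    return np.r_[(a_[0]-[291.4,201.2]),(b_[0]-[355.7,195]),a_[1]-[309.5,237.5],b_[1]-[359.5,161.2],(a_[2]-[301.6,215.9])*.6,(b_[2]-[358.9,177.1])*.6,(a_[3]-[333,261])*.6,(b_[3]-[331.5,206.2])*.6]
s=least_squares(res,[569,80,0,.5],loss='soft_l1');print(s.x,s.cost,np.round(s.fun,1));print(pts(s.x))
for t in (.48,.62,.76):
    s=least_squares(lambda q:res([*q,t]),[569,80,0],loss='soft_l1');print(t,s.x,s.cost);print(pts([*s.x,t])[2])
E
```

```text
[633.22752112 -32.62244042 185.91203153] [array([-0.2,  0.1]), array([-0.2, -0.1])] [687.21256073 127.48887445 183.11018185] [array([-0.,  0.]), array([-0., -0.])] 168.99073351540255 -0.32520129582715307
x+y+ [707.03116978 201.44364315   0.        ]
x+y- [ 610.8470708 -106.741948     0.       ]
x-y- [325.89583212 -17.79829499   0.        ]
[ 5.67525961e+02  7.94358675e+01 -3.29402230e-01  4.83931338e-01] 2.3846618728605753 [-0.   0.2 -0.4  0.1  0.  -0.4  0.1 -0.6 -1.   1.4 -0.8  0.1 -0.5  0.5
 -0.7  0.5]
[[632.61799239 -32.64591588 185.27354906]
 [687.60915973 128.21418332 185.27354906]
 [660.11357606  47.78413372 185.27354906]
 [567.52596089  79.43586753   0.        ]]
0.48 [566.93058289  79.43952352  -6.61254705] 2.495030194133875
[660.00228677  47.62650925 184.29816915]
0.62 [ 5.86008357e+02  7.45900037e+01 -3.29719521e-01] 41.44737643924354
[659.69885683  49.37226639 217.68984495]
0.76 [ 5.78241999e+02  7.54962744e+01 -4.87025424e-01] 131.89483621889678
[625.03905083  50.71380357 247.89800463]
```

```bash
cat >> h.py <<'E'
import json,os
YAW=-0.325; AX=np.array([425.0,127.0,55.0])
def geom(): 
    if os.path.exists('geom.json'):
        g=json.load(open('geom.json')); return g['yaw'],np.array(g['ax'])
    return YAW,AX
def pose(th,phi,back=0,dy=0,R0=280):
    """TCP pose for grasping the bar with board at th, tool tilt phi, backed off"""
    yaw,ax=geom(); Z=Ro.from_euler('z',yaw).as_matrix()
    M=Z@np.array([[np.cos(phi),0,np.sin(phi)],[0,-1,0],[np.sin(phi),0,-np.cos(phi)]])
    p=ax+Z@np.array([R0*np.cos(th),dy,R0*np.sin(th)])+M[:,2]*(19-back)
    return p,M
def getcmd():
    if os.path.exists('cmd.json'):
        d=json.load(open('cmd.json')); return np.array(d['p']),np.array(d['M'])
    return np.array([222.789,-610.641,231.313]),Ro.from_euler('xyz',[np.pi,0,-1.221]).as_matrix()
def setcmd(p,M): json.dump(dict(p=list(p),M=np.array(M).tolist()),open('cmd.json','w'))
def rows(ps):
    p0,M0=getcmd(); out=[]
    for p,M in ps:
        out.append([round(float(v),3) for v in M0.T@(p-p0)/1000]+[round(float(v),3) for v in Ro.from_matrix(M0.T@M).as_rotvec()])
    print(json.dumps(out)); 
    r=out[-1]; json.dump(dict(p=list(p0+M0@np.array(r[:3])*1000),M=(M0@Ro.from_rotvec(r[3:]).as_matrix()).tolist()),open('next.json','w'))
    return out
def commit(): os.replace('next.json','cmd.json')
def lerp(a,b,n,ease=True):
    rv=Ro.from_matrix(a[1].T@b[1]).as_rotvec(); o=[]
    for i in range(1,n+1):
        s=i/n; s=s*s*(3-2*s) if ease else s
        o.append((a[0]+(b[0]-a[0])*s,a[1]@Ro.from_rotvec(rv*s).as_matrix()))
    return o
E
python3 - <<'E'
from h import *
t=pose(.48,.3,110); c=getcmd(); print(t)
up=(c[0]+[60,150,60],c[1])
rows(lerp(c,t,20))
E
```

```text
(array([634.87264281,  56.28388393, 271.23378966]), array([[ 0.90532532, -0.31930879,  0.28004994],
       [-0.30504733, -0.94765073, -0.0943622 ],
       [ 0.29552021,  0.        , -0.95533649]]))
[[-0.004, -0.004, -0.0, 0.001, 0.002, -0.006], [-0.014, -0.017, -0.001, 0.004, 0.008, -0.025], [-0.029, -0.037, -0.002, 0.008, 0.017, -0.054], [-0.05, -0.064, -0.004, 0.014, 0.029, -0.092], [-0.076, -0.096, -0.006, 0.021, 0.044, -0.139], [-0.105, -0.133, -0.009, 0.029, 0.06, -0.192], [-0.137, -0.173, -0.011, 0.038, 0.079, -0.25], [-0.171, -0.217, -0.014, 0.047, 0.098, -0.313], [-0.206, -0.262, -0.017, 0.057, 0.119, -0.378], [-0.243, -0.308, -0.02, 0.067, 0.14, -0.445], [-0.279, -0.354, -0.023, 0.077, 0.161, -0.511], [-0.314, -0.399, -0.026, 0.087, 0.181, -0.576], [-0.349, -0.442, -0.029, 0.097, 0.201, -0.639], [-0.38, -0.483, -0.031, 0.105, 0.219, -0.697], [-0.409, -0.519, -0.034, 0.113, 0.236, -0.75], [-0.435, -0.552, -0.036, 0.12, 0.251, -0.797], [-0.456, -0.578, -0.037, 0.126, 0.263, -0.835], [-0.472, -0.598, -0.039, 0.131, 0.272, -0.864], [-0.482, -0.611, -0.04, 0.133, 0.278, -0.883], [-0.485, -0.616, -0.04, 0.134, 0.28, -0.889]]
```

move_arm:
  moves:
    - [[-0.004,-0.004,0,0.001,0.002,-0.006],[-0.014,-0.017,-0.001,0.004,0.008,-0.025],[-0.029,-0.037,-0.002,0.008,0.017,-0.054],[-0.05,-0.064,-0.004,0.014,0.029,-0.092],[-0.076,-0.096,-0.006,0.021,0.044,-0.139],[-0.105,-0.133,-0.009,0.029,0.06,-0.192],[-0.137,-0.173,-0.011,0.038,0.079,-0.25],[-0.171,-0.217,-0.014,0.047,0.098,-0.313],[-0.206,-0.262,-0.017,0.057,0.119,-0.378],[-0.243,-0.308,-0.02,0.067,0.14,-0.445],[-0.279,-0.354,-0.023,0.077,0.161,-0.511],[-0.314,-0.399,-0.026,0.087,0.181,-0.576],[-0.349,-0.442,-0.029,0.097,0.201,-0.639],[-0.38,-0.483,-0.031,0.105,0.219,-0.697],[-0.409,-0.519,-0.034,0.113,0.236,-0.75],[-0.435,-0.552,-0.036,0.12,0.251,-0.797],[-0.456,-0.578,-0.037,0.126,0.263,-0.835],[-0.472,-0.598,-0.039,0.131,0.272,-0.864],[-0.482,-0.611,-0.04,0.133,0.278,-0.883],[-0.485,-0.616,-0.04,0.134,0.28,-0.889]]
  jaw: 0.4

```text
clock: 4.25
eef_pos: [635.4, 56.6, 271.4]
tool_rot: [3.141, -0.3, -0.324]
force: [-0.3, 0.6, 0.1]
width: 33.9
```

```bash
python3 - <<'E'
from h import *
commit()
s=ctrl.read_state(); print({k:np.round(v,3) for k,v in s.items()}); print(getcmd())
im=snap('wrist','w2.png'); r=models.place_of('wrist','handle');print(r[:2])
H=np.array(im['hand_eye']); T=np.eye(4);T[:3,:3]=Ro.from_euler('xyz',s['tool_rot']).as_matrix();T[:3,3]=s['eef_pos']
f=200/np.tan(np.radians(im['fov_y']/2));W=np.linalg.inv(T@H)
yaw,ax=geom();Z=Ro.from_euler('z',yaw).as_matrix()
img=im['color'].copy()
for dy in (-85,0,85):
    P=ax+Z@np.array([280*np.cos(.48),dy,280*np.sin(.48)]); q=(W@np.r_[P,1])[:3]; th=np.arctan2(np.hypot(q[0],q[1]),-q[2]); d=np.array([q[0],-q[1]]);d/=np.linalg.norm(d)
    uv=d*th*f+[im['cx'],im['cy']];print(dy,uv);cv2.circle(img,tuple(int(v) for v in uv),4,(0,0,255),1)
cv2.imwrite('pics/w2o.png',img)
E
```

```text
{'clock': np.float64(4.25), 'qpos': array([-0.114,  0.451, -0.15 ,  1.78 ,  0.358,  0.689, -0.817]), 'qd': array([-0.037,  0.039,  0.018, -0.058,  0.028,  0.03 , -0.017]), 'tau': array([-4.8200e-01, -4.6944e+01, -1.1320e+00, -1.9531e+01,  5.9600e-01,
       -1.0410e+00, -1.0000e-03]), 'eef_pos': array([635.364,  56.648, 271.353]), 'tool_rot': array([ 3.141, -0.3  , -0.324]), 'force': array([-0.346,  0.593,  0.1  ]), 'torque': array([0.082, 0.286, 0.027]), 'width': np.float64(33.943)}
(array([635.27295948,  56.09581702, 271.313     ]), array([[ 9.05269642e-01, -3.19449800e-01,  2.80069099e-01],
       [-3.05030689e-01, -9.47603082e-01, -9.48929840e-02],
       [ 2.95707887e-01,  4.74067321e-04, -9.55278295e-01]]))
[{'uv': [314.7, 212.3], 'score': 0.9}]
-85 [314.33960866 299.10640148]
0 [314.27758143 208.47719595]
85 [314.34697188  98.67529769]
```

View pics/w2o.png

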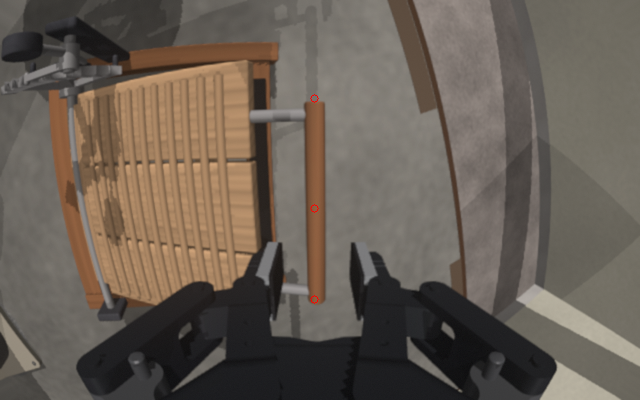

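```bash
python3 - <<'E'
from h import *
rows(lerp(getcmd(),pose(.48,.3,0,-3),12))
E
```

```text
[[-0.0, 0.0, 0.002, 0.0, -0.0, -0.0], [-0.0, 0.0, 0.008, 0.0, -0.0, -0.0], [-0.0, 0.0, 0.017, 0.0, -0.0, -0.0], [-0.0, 0.001, 0.029, 0.0, -0.0, -0.0], [-0.0, 0.001, 0.041, 0.0, -0.0, -0.0], [-0.0, 0.001, 0.055, 0.0, -0.0, -0.0], [-0.0, 0.002, 0.069, 0.0, -0.0, -0.0], [-0.0, 0.002, 0.081, 0.0, -0.0, -0.0], [-0.0, 0.002, 0.093, 0.0, -0.0, -0.0], [-0.0, 0.003, 0.102, 0.0, -0.0, -0.0], [-0.0, 0.003, 0.108, 0.0, -0.0, -0.0], [-0.0, 0.003, 0.11, 0.0, -0.0, -0.0]]
```

move_arm:
  moves:
    - [[0,0,0.002,0,0,0],[0,0,0.008,0,0,0],[0,0,0.017,0,0,0],[0,0.001,0.029,0,0,0],[0,0.001,0.041,0,0,0],[0,0.001,0.055,0,0,0],[0,0.002,0.069,0,0,0],[0,0.002,0.081,0,0,0],[0,0.002,0.093,0,0,0],[0,0.003,0.102,0,0,0],[0,0.003,0.108,0,0,0],[0,0.003,0.11,0,0,0]]

```text
clock: 5.85
eef_pos: [665.2, 42.8, 166.0]
tool_rot: [3.141, -0.3, -0.325]
force: [-0.4, -0.6, -0.5]
width: 33.9
```

```bash
python3 - <<'E'
from h import *
commit()
s=ctrl.read_state(); print(s['clock'],s['eef_pos'],s['force'],s['width'],getcmd()[0])
im=snap('wrist','w3.png')
E
```

```text
5.85 [665.17635204  42.76633139 165.96424605] [-0.42511831 -0.58489524 -0.53907497] 33.91821547453047 [665.12221102  42.81477954 166.23380974]
```

View pics/w3.png

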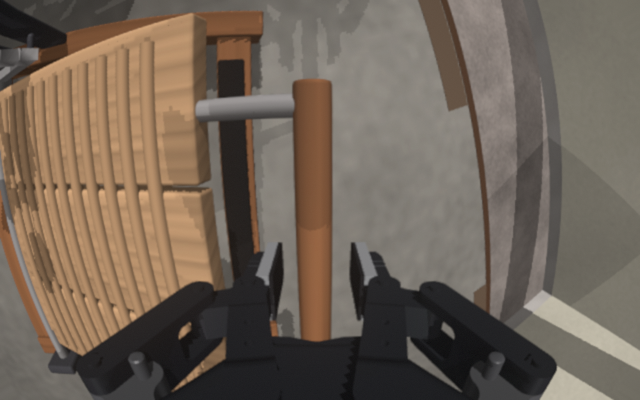

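move_arm:
  moves:
    - [[0,0,0,0,0,0],[0,0,0,0,0,0],[0,0,0,0,0,0],[0,0,0,0,0,0],[0,0,0,0,0,0],[0,0,0,0,0,0]]
  jaw: 0

```text
clock: 6.65
eef_pos: [664.5, 43.2, 165.8]
tool_rot: [3.141, -0.299, -0.325]
force: [-4.6, 2.1, -0.7]
width: 14.0
```

```bash
python3 - <<'E'
from h import *
# up: th .48->1.03, phi .3->.5
n=20;ps=[]
for i in range(1,n+1):
    s=i/n;s=s*s*(3-2*s); ps.append(pose(.48+(1.02-.48)*s,.3+.25*s,0,-3))
rows(ps)
E
```

```text
[[-0.001, -0.0, -0.001, 0.0, 0.002, -0.0], [-0.001, -0.0, -0.004, 0.0, 0.007, -0.0], [-0.002, -0.0, -0.009, 0.0, 0.015, 0.0], [-0.003, -0.0, -0.015, 0.0, 0.026, 0.0], [-0.005, -0.0, -0.023, 0.0, 0.039, 0.0], [-0.007, -0.0, -0.032, 0.0, 0.054, 0.0], [-0.01, -0.0, -0.041, 0.0, 0.07, 0.0], [-0.013, -0.0, -0.051, 0.0, 0.088, 0.0], [-0.017, -0.0, -0.062, 0.0, 0.106, 0.0], [-0.021, -0.0, -0.072, 0.0, 0.125, 0.0], [-0.026, -0.0, -0.082, 0.0, 0.143, 0.0], [-0.031, -0.0, -0.092, 0.0, 0.162, 0.0], [-0.036, -0.0, -0.101, 0.0, 0.179, 0.0], [-0.042, -0.0, -0.109, 0.0, 0.196, 0.0], [-0.047, -0.0, -0.117, 0.0, 0.211, 0.0], [-0.051, -0.0, -0.123, 0.0, 0.224, 0.0], [-0.055, -0.0, -0.128, 0.0, 0.235, 0.0], [-0.058, -0.0, -0.132, 0.0, 0.243, 0.0], [-0.06, -0.0, -0.134, 0.0, 0.248, 0.0], [-0.061, -0.0, -0.135, 0.0, 0.25, 0.0]]
```

move_arm:
  moves:
    - [[-0.001,0,-0.001,0,0.002,0],[-0.001,0,-0.004,0,0.007,0],[-0.002,0,-0.009,0,0.015,0],[-0.003,0,-0.015,0,0.026,0],[-0.005,0,-0.023,0,0.039,0],[-0.007,0,-0.032,0,0.054,0],[-0.01,0,-0.041,0,0.07,0],[-0.013,0,-0.051,0,0.088,0]]

```text
clock: 7.65
eef_pos: [638.5, 51.5, 211.8]
tool_rot: [3.141, -0.389, -0.325]
force: [-0.2, 1.4, -8.8]
width: 13.9
```

```bash
cat >> h.py <<'E'
def setfrom(row):
    p0,M0=getcmd(); r=np.array(row,float); setcmd(p0+M0@r[:3]*1000,M0@Ro.from_rotvec(r[3:]).as_matrix())
def est():
    s=ctrl.read_state();yaw,ax=geom();Z=Ro.from_euler('z',yaw).as_matrix()
    M=Ro.from_euler('xyz',s['tool_rot']).as_matrix();g=Z.T@(s['eef_pos']-19*M[:,2]-ax)
    print('t',s['clock'],'th',np.arctan2(g[2],g[0]).round(3),'r',np.hypot(g[0],g[2]).round(1),'y',g[1].round(1),'F',np.round(s['force'],1),'T',np.round(s['torque'],2),'w',round(s['width'],1),'cmd-meas',np.round(getcmd()[0]-s['eef_pos'],1),'q',np.round(s['qpos'],2))
E
python3 - <<'E'
from h import *
setfrom([-0.013, 0, -0.051, 0, 0.088, 0]); est()
n=16;ps=[]
for i in range(1,n+1):
    s=i/n;s=s*(2-s) ; ps.append(pose(.67+(1.02-.67)*s,.388+.16*s,0,-3))
rows(ps)
E
```

```text
t 7.65 th 0.672 r 280.1 y -3.4 F [-0.2  1.4 -8.8] T [0.32 0.79 0.19] w 13.9 cmd-meas [ 0.5  0.2 -0.7] q [-0.24  0.51  0.01  1.92  0.5   0.42 -0.99]
[[-0.003, -0.0, -0.012, 0.0, 0.019, 0.0], [-0.007, -0.0, -0.022, 0.0, 0.037, 0.0], [-0.01, -0.0, -0.032, 0.0, 0.054, 0.0], [-0.014, -0.0, -0.04, 0.0, 0.07, 0.0], [-0.017, -0.0, -0.048, 0.0, 0.084, 0.0], [-0.021, -0.0, -0.056, 0.0, 0.097, 0.0], [-0.024, -0.0, -0.062, 0.0, 0.109, 0.0], [-0.027, -0.0, -0.068, 0.0, 0.12, 0.0], [-0.03, -0.0, -0.072, 0.0, 0.129, 0.0], [-0.033, -0.0, -0.077, 0.0, 0.137, 0.0], [-0.035, -0.0, -0.08, 0.0, 0.144, 0.0], [-0.037, -0.0, -0.083, 0.0, 0.15, 0.0], [-0.038, -0.0, -0.085, 0.0, 0.154, 0.0], [-0.039, -0.0, -0.087, 0.0, 0.157, 0.0], [-0.04, -0.0, -0.088, 0.0, 0.159, 0.0], [-0.04, -0.0, -0.088, 0.0, 0.16, 0.0]]
```

```bash
python3 - <<'E'
from h import *
n=16;ps=[]
for i in range(1,n+1):
    s=i/n;s=s*(2-s) ; ps.append(pose(.67+(1.02-.67)*s,.388-.14*s,0,-3))
rows(ps)
E
```

```text
[[-0.004, -0.0, -0.012, 0.0, -0.017, 0.0], [-0.008, -0.0, -0.022, 0.0, -0.033, 0.0], [-0.012, -0.0, -0.032, 0.0, -0.048, 0.0], [-0.016, -0.0, -0.04, 0.0, -0.061, 0.0], [-0.02, -0.0, -0.048, 0.0, -0.074, 0.0], [-0.024, -0.0, -0.056, 0.0, -0.086, 0.0], [-0.028, -0.0, -0.062, 0.0, -0.096, 0.0], [-0.032, -0.0, -0.068, 0.0, -0.105, 0.0], [-0.035, -0.0, -0.072, 0.0, -0.113, 0.0], [-0.038, -0.0, -0.077, 0.0, -0.121, 0.0], [-0.04, -0.0, -0.08, 0.0, -0.127, 0.0], [-0.042, -0.0, -0.083, 0.0, -0.131, 0.0], [-0.044, -0.0, -0.085, 0.0, -0.135, 0.0], [-0.045, -0.0, -0.087, 0.0, -0.138, 0.0], [-0.046, -0.0, -0.088, 0.0, -0.14, 0.0], [-0.046, -0.0, -0.088, 0.0, -0.14, 0.0]]
```

move_arm:
  moves:
    - [[-0.004,0,-0.012,0,-0.017,0],[-0.008,0,-0.022,0,-0.033,0],[-0.012,0,-0.032,0,-0.048,0],[-0.016,0,-0.04,0,-0.061,0],[-0.02,0,-0.048,0,-0.074,0],[-0.024,0,-0.056,0,-0.086,0],[-0.028,0,-0.062,0,-0.096,0]]

```text
clock: 8.52
eef_pos: [593.3, 66.3, 259.4]
tool_rot: [3.141, -0.295, -0.326]
force: [3.7, -5.1, -1.2]
width: 13.9
```

```bash
python3 - <<'E'
from h import *
setfrom([-0.028, 0, -0.062, 0, -0.096, 0]); est()
n=9;ps=[]
for i in range(1,n+1):
    s=i/n;s=s*(2-s) ; ps.append(pose(.92+(1.02-.92)*s,.292-.042*s,0,-3))
rows(ps)
E
```

```text
t 8.525 th 0.909 r 282.2 y -3.8 F [ 3.7 -5.1 -1.2] T [-1.06 -0.66 -0.12] w 13.9 cmd-meas [-1.1  1.1 -1.5] q [-0.17  0.41 -0.12  1.89  0.36  0.63 -0.87]
[[-0.006, -0.0, -0.007, 0.0, -0.009, -0.0], [-0.009, -0.0, -0.011, 0.0, -0.017, -0.0], [-0.012, -0.0, -0.015, 0.0, -0.024, -0.0], [-0.014, -0.0, -0.018, 0.0, -0.029, -0.0], [-0.016, -0.0, -0.02, 0.0, -0.034, -0.0], [-0.018, -0.0, -0.022, 0.0, -0.038, -0.0], [-0.019, -0.0, -0.023, 0.0, -0.04, -0.0], [-0.02, -0.0, -0.024, 0.0, -0.042, -0.0], [-0.02, -0.0, -0.024, 0.0, -0.042, -0.0]]
```

move_arm:
  moves:
    - [[-0.004,0,-0.006,0,-0.009,0],[-0.008,0,-0.011,0,-0.017,0],[-0.011,0,-0.015,0,-0.024,0],[-0.014,0,-0.018,0,-0.029,0],[-0.016,0,-0.02,0,-0.034,0],[-0.018,0,-0.022,0,-0.038,0],[-0.019,0,-0.023,0,-0.04,0],[-0.02,0,-0.024,0,-0.042,0],[-0.02,0,-0.024,0,-0.042,0],[-0.02,0,-0.024,0,-0.042,0]]

```text
clock: 9.78
eef_pos: [569.9, 73.9, 277.4]
tool_rot: [3.142, -0.256, -0.327]
force: [4.0, -6.8, 1.9]
width: 13.7
```

```bash
python3 - <<'E'
from h import *
setfrom([-0.02, 0, -0.024, 0, -0.042, 0]); est()
a=snap('scene','s4.png');b=snap('side','d4.png')
uv=[[ (np.round(d['uv'],1).tolist(),round(d['score'],2)) for d in models.place_of(n,'pawl_weight')[:1]] for n in ('scene','side')];print(uv)
try: print(tri([cam(a),cam(b)],[uv[0][0][0],uv[1][0][0]]))
except Exception as e: print(e)
x=cv2.resize(a['color'][170:320,280:440],(640,600),interpolation=2);y=cv2.resize(b['color'][110:260,230:390],(640,600),interpolation=2)
cv2.imwrite('pics/c4.png',cv2.resize(np.hstack([x,y]),(800,375)))
E
```

```text
t 9.775 th 1.015 r 283.4 y -4.1 F [ 4.  -6.8  1.9] T [-1.47 -1.04 -0.13] w 13.7 cmd-meas [-2.3  1.9 -2.3] q [-0.16  0.37 -0.15  1.89  0.31  0.7  -0.84]
[[([381.5, 228.4], 0.78)], [([314.0, 142.3], 0.46)]]
(array([535.61335865, 234.4887876 , 208.55551276]), [array([ 0.1, -0. ]), array([0.1, 0. ])])
```

View pics/c4.png

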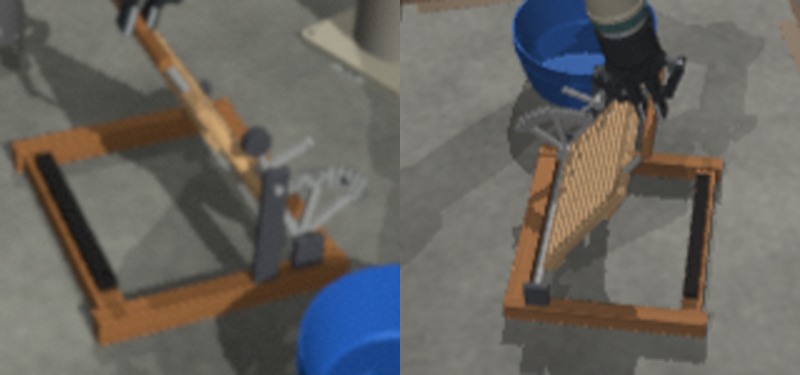

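```bash
python3 - <<'E'
from h import *
n=20;ps=[]
for i in range(1,n+1):
    s=i/n;s=s*s*(3-2*s)*.5+s*.5; ps.append(pose(1.02+(.40-1.02)*s,.25-.05*s,0,-3))
rows(ps)
E
```

```text
[[0.003, -0.0, 0.003, 0.0, -0.002, -0.0], [0.007, -0.0, 0.008, 0.0, -0.003, -0.0], [0.012, -0.0, 0.013, 0.0, -0.005, -0.0], [0.017, -0.0, 0.02, 0.0, -0.008, -0.0], [0.022, -0.0, 0.027, 0.0, -0.01, -0.0], [0.028, -0.0, 0.034, 0.0, -0.013, -0.0], [0.034, -0.0, 0.043, 0.0, -0.016, -0.0], [0.039, -0.0, 0.052, 0.0, -0.019, -0.0], [0.044, -0.0, 0.061, 0.0, -0.022, -0.0], [0.049, -0.0, 0.07, 0.0, -0.025, -0.0], [0.054, -0.0, 0.08, 0.0, -0.028, -0.0], [0.058, -0.0, 0.09, 0.0, -0.031, -0.0], [0.062, -0.0, 0.1, 0.0, -0.034, -0.0], [0.065, -0.0, 0.109, 0.0, -0.037, -0.0], [0.067, -0.0, 0.119, 0.0, -0.04, -0.0], [0.07, -0.0, 0.127, 0.0, -0.043, -0.0], [0.071, -0.0, 0.135, 0.0, -0.045, -0.0], [0.073, -0.0, 0.142, 0.0, -0.047, -0.0], [0.074, -0.0, 0.148, 0.0, -0.049, -0.0], [0.075, -0.0, 0.153, 0.0, -0.05, -0.0]]
```

move_arm:
  moves:
    - [[0.003,0,0.003,0,-0.002,0],[0.007,0,0.008,0,-0.003,0],[0.012,0,0.013,0,-0.005,0],[0.017,0,0.02,0,-0.008,0],[0.022,0,0.027,0,-0.01,0],[0.028,0,0.034,0,-0.013,0],[0.034,0,0.043,0,-0.016,0],[0.039,0,0.052,0,-0.019,0],[0.044,0,0.061,0,-0.022,0],[0.049,0,0.07,0,-0.025,0],[0.054,0,0.08,0,-0.028,0],[0.058,0,0.09,0,-0.031,0],[0.062,0,0.1,0,-0.034,0],[0.065,0,0.109,0,-0.037,0],[0.067,0,0.119,0,-0.04,0],[0.07,0,0.127,0,-0.043,0],[0.071,0,0.135,0,-0.045,0],[0.073,0,0.142,0,-0.047,0],[0.074,0,0.148,0,-0.049,0],[0.075,0,0.153,0,-0.05,0]]

```text
clock: 12.48
eef_pos: [672.0, 40.7, 144.6]
tool_rot: [3.141, -0.199, -0.325]
force: [1.7, -2.0, -2.2]
width: 13.9
```

```bash
python3 - <<'E'
from h import *
setfrom([0.075, 0, 0.153, 0, -0.05, 0]); est()
n=20;ps=[]
for i in range(1,n+1):
    s=i/n;s=s*s*(3-2*s)*.5+s*.5; ps.append(pose(.40-.40*s,.20-.05*s,0,-3))
rows(ps)
E
```

```text
t 12.475 th 0.398 r 279.6 y -2.9 F [ 1.7 -2.  -2.2] T [-0.34  0.24  0.08] w 13.9 cmd-meas [ 0.4 -0.3  0.8] q [-0.06  0.68 -0.14  1.72  0.33  0.59 -0.75]
[[0.0, -0.0, 0.003, 0.0, -0.002, -0.0], [0.001, -0.0, 0.007, 0.0, -0.003, -0.0], [0.002, -0.0, 0.012, 0.0, -0.005, -0.0], [0.002, -0.0, 0.017, 0.0, -0.008, -0.0], [0.003, -0.0, 0.022, 0.0, -0.01, -0.0], [0.004, -0.0, 0.029, 0.0, -0.013, -0.0], [0.004, -0.0, 0.035, 0.0, -0.016, -0.0], [0.005, -0.0, 0.042, 0.0, -0.019, -0.0], [0.005, -0.0, 0.049, 0.0, -0.022, -0.0], [0.005, -0.0, 0.056, 0.0, -0.025, -0.0], [0.005, -0.0, 0.063, 0.0, -0.028, -0.0], [0.004, -0.0, 0.069, 0.0, -0.031, -0.0], [0.004, -0.0, 0.076, 0.0, -0.034, -0.0], [0.003, -0.0, 0.083, 0.0, -0.037, -0.0], [0.002, -0.0, 0.089, 0.0, -0.04, -0.0], [0.002, -0.0, 0.094, 0.0, -0.043, -0.0], [0.001, -0.0, 0.1, 0.0, -0.045, -0.0], [0.0, -0.0, 0.104, 0.0, -0.047, -0.0], [-0.001, -0.0, 0.108, 0.0, -0.049, -0.0], [-0.001, -0.0, 0.111, 0.0, -0.05, -0.0]]
```

move_arm:
  moves:
    - [[0,0,0.003,0,-0.002,0],[0.001,0,0.007,0,-0.003,0],[0.002,0,0.012,0,-0.005,0],[0.002,0,0.017,0,-0.008,0],[0.003,0,0.022,0,-0.01,0],[0.004,0,0.029,0,-0.013,0],[0.004,0,0.035,0,-0.016,0],[0.005,0,0.042,0,-0.019,0],[0.005,0,0.049,0,-0.022,0],[0.005,0,0.056,0,-0.025,0],[0.005,0,0.063,0,-0.028,0],[0.004,0,0.069,0,-0.031,0],[0.004,0,0.076,0,-0.034,0],[0.003,0,0.083,0,-0.037,0],[0.002,0,0.089,0,-0.04,0],[0.002,0,0.094,0,-0.043,0],[0.001,0,0.1,0,-0.045,0],[0,0,0.104,0,-0.047,0],[0,0,0.107,0,-0.049,0],[0,0,0.109,0,-0.05,0]]

```text
clock: 14.98
eef_pos: [691.0, 34.5, 40.0]
tool_rot: [3.14, -0.147, -0.325]
force: [-17.1, 5.0, 24.1]
width: 13.8
```

```bash
python3 - <<'E'
from h import *
setfrom([0, 0, 0.109, 0, -0.05, 0]); est()
a=snap('scene','s5.png');b=snap('side','d5.png')
uv=[[ (np.round(d['uv'],1).tolist(),round(d['score'],2)) for d in models.place_of(n,'pawl_weight')[:1]] for n in ('scene','side')];print(uv)
try: print(tri([cam(a),cam(b)],[uv[0][0][0],uv[1][0][0]]))
except Exception as e: print(e)
x=cv2.resize(a['color'][170:320,280:440],(640,600),interpolation=2);y=cv2.resize(b['color'][110:260,230:390],(640,600),interpolation=2)
cv2.imwrite('pics/c5.png',cv2.resize(np.hstack([x,y]),(800,375)))
E
```

```text
t 14.975 th 0.014 r 278.8 y -2.7 F [-17.1   5.   24.1] T [0.9  3.6  0.05] w 13.8 cmd-meas [ 1.9 -1.1 -1.4] q [-0.05  0.87 -0.13  1.67  0.34  0.51 -0.74]
[[([393.3, 228.4], 0.56)], [([302.6, 140.0], 0.45)]]
(array([500.87535349, 251.80938981, 206.36293823]), [array([ 2.6, -1.1]), array([1.7, 0.9])])
```

View pics/c5.png

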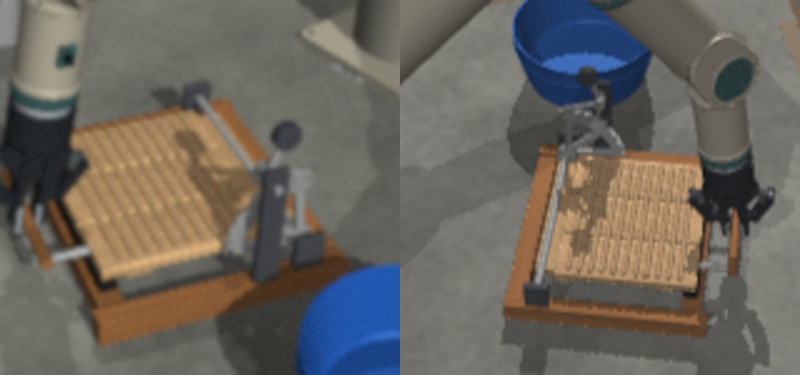

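```bash
python3 - <<'E'
from h import *
n=18;ps=[]
for i in range(1,n+1):
    s=i/n;s=s*s*(3-2*s)*.6+s*.4; ps.append(pose(.008+(.39-.008)*s,.15+.15*s,0,-3))
rows(ps+ps[-1:]*2)
E
```

```text
[[-0.0, -0.0, -0.003, 0.0, 0.004, -0.0], [0.0, -0.0, -0.007, 0.0, 0.01, -0.0], [0.001, -0.0, -0.012, 0.0, 0.016, -0.0], [0.002, -0.0, -0.017, 0.0, 0.024, -0.0], [0.002, -0.0, -0.024, 0.0, 0.033, -0.0], [0.003, -0.0, -0.031, 0.0, 0.043, -0.0], [0.003, -0.0, -0.038, 0.0, 0.053, -0.0], [0.003, -0.0, -0.046, 0.0, 0.064, -0.0], [0.003, -0.0, -0.053, 0.0, 0.075, -0.0], [0.003, -0.0, -0.061, 0.0, 0.086, -0.0], [0.002, -0.0, -0.069, 0.0, 0.096, -0.0], [0.002, -0.0, -0.076, 0.0, 0.106, -0.0], [0.001, -0.0, -0.083, 0.0, 0.116, -0.0], [-0.0, -0.0, -0.089, 0.0, 0.125, -0.0], [-0.001, -0.0, -0.095, 0.0, 0.133, -0.0], [-0.002, -0.0, -0.1, 0.0, 0.14, -0.0], [-0.003, -0.0, -0.103, 0.0, 0.146, -0.0], [-0.003, -0.0, -0.106, 0.0, 0.15, -0.0], [-0.003, -0.0, -0.106, 0.0, 0.15, -0.0], [-0.003, -0.0, -0.106, 0.0, 0.15, -0.0]]
```

move_arm:
  moves:
    - [[0,0,-0.003,0,0.004,0],[0,0,-0.007,0,0.01,0],[0.001,0,-0.012,0,0.016,0],[0.002,0,-0.017,0,0.024,0],[0.002,0,-0.024,0,0.033,0],[0.003,0,-0.031,0,0.043,0],[0.003,0,-0.038,0,0.053,0],[0.003,0,-0.046,0,0.064,0],[0.003,0,-0.053,0,0.075,0],[0.003,0,-0.061,0,0.086,0],[0.002,0,-0.069,0,0.096,0],[0.002,0,-0.076,0,0.106,0],[0.001,0,-0.083,0,0.116,0],[0,0,-0.089,0,0.125,0],[-0.001,0,-0.095,0,0.133,0],[-0.002,0,-0.1,0,0.14,0],[-0.003,0,-0.103,0,0.146,0],[-0.003,0,-0.106,0,0.15,0],[-0.003,0,-0.106,0,0.15,0],[-0.003,0,-0.106,0,0.15,0]]

```text
clock: 17.68
eef_pos: [674.8, 39.7, 143.1]
tool_rot: [3.141, -0.3, -0.325]
force: [-3.6, 3.6, -6.2]
width: 13.8
```

```bash
python3 - <<'E'
from h import *
setfrom([-0.003, 0, -0.106, 0, 0.15, 0]); est()
n=10;ps=[pose(.39-.055*i/n,.3,0,-3) for i in range(1,n+1)]
rows(ps)
E
```

```text
t 17.675 th 0.389 r 279.9 y -3.0 F [-3.6  3.6 -6.2] T [0.91 1.36 0.26] w 13.8 cmd-meas [ 0.3 -0.2 -0.1] q [-0.16  0.66 -0.03  1.81  0.39  0.43 -0.84]
[[-0.0, -0.0, 0.001, 0.0, -0.0, -0.0], [0.0, -0.0, 0.003, 0.0, -0.0, -0.0], [0.0, -0.0, 0.004, 0.0, -0.0, -0.0], [0.0, -0.0, 0.006, 0.0, -0.0, -0.0], [0.0, -0.0, 0.007, 0.0, -0.0, -0.0], [0.0, -0.0, 0.009, 0.0, -0.0, -0.0], [0.001, -0.0, 0.01, 0.0, -0.0, -0.0], [0.001, -0.0, 0.012, 0.0, -0.0, -0.0], [0.001, -0.0, 0.013, 0.0, -0.0, -0.0], [0.001, -0.0, 0.015, 0.0, -0.0, -0.0]]
```

move_arm:
  moves:
    - [[0,0,0.001,0,0,0],[0,0,0.003,0,0,0],[0,0,0.004,0,0,0],[0,0,0.006,0,0,0],[0,0,0.007,0,0,0],[0,0,0.009,0,0,0],[0.001,0,0.01,0,0,0],[0.001,0,0.012,0,0,0],[0.001,0,0.013,0,0,0],[0.001,0,0.014,0,0,0],[0.001,0,0.014,0,0,0]]

```text
clock: 19.05
eef_pos: [678.7, 38.5, 131.4]
tool_rot: [3.141, -0.299, -0.325]
force: [-12.3, 5.2, 7.2]
width: 14.0
```

```bash
python3 - <<'E'
from h import *
setfrom([0.001, 0, 0.014, 0, 0, 0]); est()
a=snap('scene','s6.png');b=snap('side','d6.png')
x=cv2.resize(a['color'][170:320,280:440],(640,600),interpolation=2);y=cv2.resize(b['color'][110:260,230:390],(640,600),interpolation=2)
cv2.imwrite('pics/c6.png',cv2.resize(np.hstack([x,y]),(800,375)))
E
```

```text
t 19.05 th 0.345 r 279.5 y -2.8 F [-12.3   5.2   7.2] T [1.05 2.48 0.15] w 14.0 cmd-meas [ 1.1 -0.7 -1.5] q [-0.16  0.68 -0.02  1.81  0.39  0.42 -0.84]
```

View pics/c6.png

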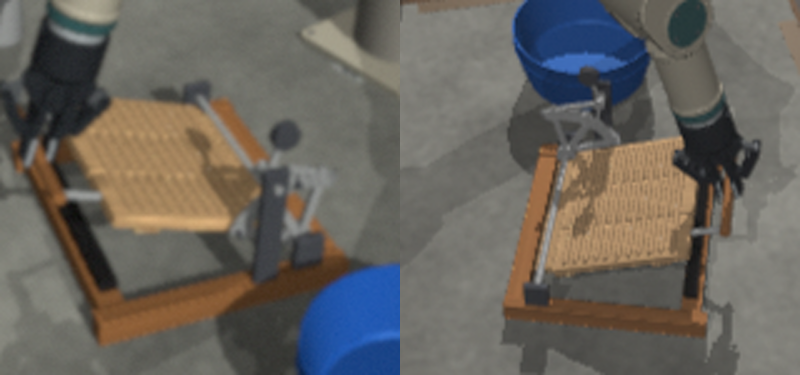

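move_arm:
  moves:
    - [[0,0,0,0,0,0],[0,0,0,0,0,0],[0,0,0,0,0,0],[0,0,0,0,0,0],[0,0,0,0,0,0],[0,0,0,0,0,0]]
  jaw: 0.4

```text
clock: 19.9
eef_pos: [679.9, 37.8, 129.8]
tool_rot: [3.141, -0.3, -0.325]
force: [-0.5, 0.3, -0.4]
width: 34.2
```

move_arm:
  moves:
    - [[0,0,-0.004,0,0,0],[0,0,-0.01,0,0,0],[0,0,-0.018,0,0,0],[0,0,-0.028,0,0,0],[0,0,-0.04,0,0,0],[0,0,-0.055,0,0,0],[0,0,-0.07,0,0,0],[0,0,-0.085,0,0,0],[0,0,-0.1,0,0,0],[0,0,-0.11,0,0,0],[0,0,-0.115,0,0,0],[0,0,-0.115,0,0,0]]

```text
clock: 21.4
eef_pos: [647.7, 48.7, 240.0]
tool_rot: [3.141, -0.3, -0.325]
force: [0.0, -0.0, -0.5]
width: 33.8
```

```bash
python3 - <<'E'
from h import *
setfrom([0, 0, -0.115, 0, 0, 0]); est()
a=snap('scene','s7.png');b=snap('side','d7.png');snap('wrist','w7.png')
x=cv2.resize(a['color'][170:320,280:440],(640,600),interpolation=2);y=cv2.resize(b['color'][110:260,230:390],(640,600),interpolation=2)
cv2.imwrite('pics/c7.png',cv2.resize(np.hstack([x,y]),(800,375)))
c=models.place_of('wrist','handle');print(c[:1])
im=get_image('wrist');s=ctrl.read_state()
H=np.array(im['hand_eye']); T=np.eye(4);T[:3,:3]=Ro.from_euler('xyz',s['tool_rot']).as_matrix();T[:3,3]=s['eef_pos']
f=200/np.tan(np.radians(im['fov_y']/2));W=np.linalg.inv(T@H);yaw,ax=geom();Z=Ro.from_euler('z',yaw).as_matrix()
for th in (.2,.34,.48):
    P=ax+Z@np.array([280*np.cos(th),0,280*np.sin(th)]);q=(W@np.r_[P,1])[:3];t=np.arctan2(np.hypot(q[0],q[1]),-q[2]);d=np.array([q[0],-q[1]]);d/=np.linalg.norm(d)
    print(th,d*t*f+[im['cx'],im['cy']],proj(cam(a),P),proj(cam(b),P))
for n in ('scene','side'):
  for t in ('handle','pawl_weight','basins','brush','tin'): print(n,t,[(np.round(d['uv'],1).tolist(),round(d['score'],2)) for d in models.place_of(n,t)[:1]])
E
```

```text
t 21.4 th 0.723 r 307.1 y -3.1 F [ 0.  -0.  -0.5] T [ 0.09  0.26 -0.01] w 33.8 cmd-meas [-0.   0.  -0.2] q [-0.14  0.5  -0.09  1.79  0.34  0.62 -0.79]
[{'uv': [315.6, 206.2], 'score': 0.63}]
0.2 [313.80014974 190.64926458] [[291.32301205 241.53148358]] [[363.59732991 191.60930021]]
0.34 [314.91973175 202.43534447] [[294.64163709 230.14047482]] [[361.35565435 184.56296238]]
0.48 [308.37157574 218.33047776] [[299.8857649  218.60767243]] [[357.58162179 177.49623616]]
scene handle [([295.0, 230.8], 0.58)]
scene pawl_weight [([391.5, 227.4], 0.49)]
scene basins [([441.3, 341.2], 0.9)]
scene brush [([243.1, 183.9], 0.56)]
scene tin [([282.7, 180.6], 0.79)]
side handle [([360.5, 185.4], 0.73)]
side pawl_weight [([304.6, 141.1], 0.41)]
side basins [([303.5, 139.9], 0.69)]
side brush [([361.9, 341.0], 0.96)]
side tin [([323.9, 317.9], 0.61)]
```

View pics/c7.png

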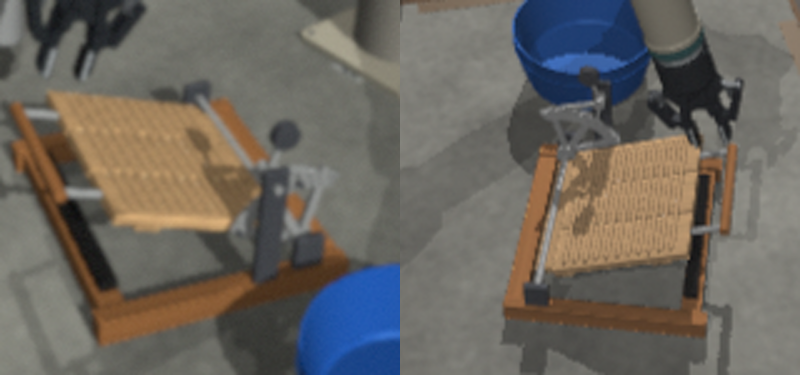

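View pics/w7.png

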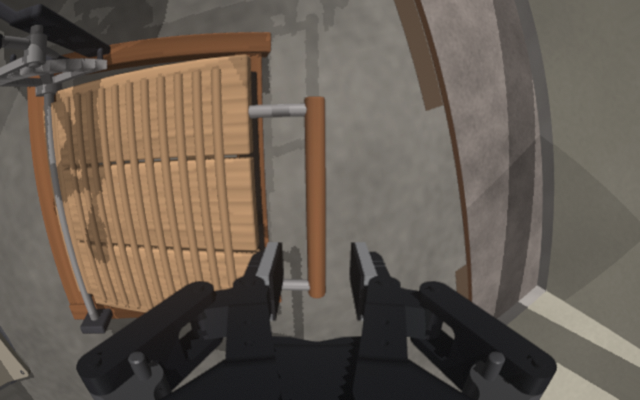

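The handle stands where 0.34 rad predicts it in all three views: scene (295,231) against (295,230), side (360.5,185) against (361,185), wrist (316,206) against (315,202). The pawl weight leans back as it did at the start, and the gripper is clear of everything.

```bash
python3 -c "
from cell import job; print(job.finish_job())"
```

```text
the job is handed in; nothing more can be done
None
```

The board now rests in the second notch from the bottom, and the job is handed in. It started in the 0.48 notch. I gripped the handle and did the three stages in order:

1. **Lift:** I raised the board to about 1.015 rad. The pawl weight moved about 38 mm toward the handle side, so the pawl had released.
2. **Lower:** I brought it down slowly until it lay flat. My estimate was 0.014 rad, with 24 N pushing back, and the pawl weight was back at its starting place in the picture.
3. **Raise again:** I took it to about 0.39 rad and eased it down onto the notch, where it settled at about 0.345 rad. Then I let go and backed off.

**Last checks, at 21.4 s of the 48 s allowed:**
- **Board angle:** the handle matches the 0.34 rad prediction within about 1 px in the scene and side views, and within 4 px in the wrist view. The next notches up or down would be about 7–16 px away.
- **Robot clear:** the force on the tool was near zero and the gripper was 115 mm from the handle.
- **Basins, brush and tin:** between the first and last pictures the networks' points for the basins and brush moved at most about 4 px, within their usual scatter. The tin rests on the side view alone (about 4 px), because its first detection in the scene view was wrong.

**Weaker checks:**
- The triangulated pawl weight position at flat was a poor fit (up to 2.6 px off), so I judged the pawl by eye there.
- My angle estimate drifted slightly near the top of the lift: the handle came out 283 mm from the axle instead of 280 mm.

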